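# Mount the lamp carrier on its dovetail rail

### The job

Mount the lamp carrier on the dovetail rail on the bench: slide it on from the rail's open end until it is fully home against the end stop, then turn its side clamp knob clockwise until it is snug and grips the rail, and let go. Feel your way: do not jam the carrier on the rail or ram it against the stop, do not overtighten the knob, and leave the other things on the bench where they are.

Things in the scene. Friction and masses are not known exactly. Their poses are not given: they have to be found in the camera images.
- stand: Fixed rail stand: grey base plate 220 (x) x 110 (y) x 15 mm on the bench, with a dovetail rail along its middle. Origin: centre of the plate's underside; z up; x runs along the rail from its open end towards the end stop. The bare plate in front of the rail (x from -110 to -31 mm) is the landing for the carrier.
- rail_mouth (a point): Middle of the rail's open end, at the height of its top (29.5 mm above the bench); axes as the stand's. The aluminium rail is 131 mm long, 14.5 mm high, 24 mm wide at its foot and 39 mm at its top; its first 15 mm taper in by 3.5 mm a side as a lead-in.
- stop: Dark steel end stop across the rail, 14 (x) x 72 (y) x 24 mm, fixed; it was set anywhere from 55 to 85 mm past the stand's middle. Origin: middle of the lower edge of the face that the carrier meets, level with the plate's top; axes as the stand's. The reading is not exact enough to press against: seat the carrier by feel.
- carrier_grip (a point): Where to grasp the loose carrier: the middle of its black lamp head, 50 mm above the carrier's underside (so 65 mm above the bench when on the stand). The head is 28 (x) x 34 (y) mm and reaches from 24 mm below to 20 mm above this point; the short lens tube on its +x face is for looks only (fingers pass through). Axes: z up, x along the groove; the knob is on the -y side.
- carrier: The carrier: aluminium block 50 (x) x 64 (y) x 26 mm, about 0.4 kg, with a dovetail groove along x in its underside (1.1 mm play a side on the rail). Origin: centre of its underside. Its flat feet slide on the base plate, which is oiled like the rail. It goes on with its x along the stand's x; its front face, 25 mm ahead of the origin, meets the stop. A lug with the knob reaches out to y = -71 mm.
- knob_grip (a point): Grip point on the clamp knob's upright axis, 58 mm to the -y side of carrier_grip, at the same height. The knob is a black bar 36 mm long (its x), 12 mm thick (its y), reaching from 16 mm below to 10 mm above this point, and turns with it; it stands on a thin stem (11 mm diameter) on the lug, whose top is 24 mm below this point.
- knob (a joint): Clamp knob angle, rad: 0 to 0.1 (slack) at the start, grows clockwise seen from above, hard end at 2.2. Each rad drives the clamp pad 4 mm out. The pad's take-up differs and cannot be seen: it bites somewhere between 0.25 and 1.15 rad, and from there its force grows by roughly 190 N per rad. It stays where it is left.
- pad: Small brass clamp pad in the carrier's -y jaw, driven by the knob against the rail's flank; mostly hidden. Snug means that it presses on the rail with 12 to 80 N. Turning the slack knob takes up to 0.16 N m; each 10 N adds 0.04 N m. Turned in steps of 0.03 rad and read at rest, the slack knob shows a steady 0.03 to 0.12 N m; 0.06 to 0.15 N m more than that is snug.
- jar: Bystander: amber jar, 52 mm diameter, 70 mm high, origin under its centre. Leave it alone.
- slide_box: Bystander: flat box for microscope slides, 87 x 102 x 36 mm, origin under its centre. Leave it alone.
- beaker: Bystander: glass beaker, 60 mm diameter, 75 mm high, origin under its centre. Leave it alone.
Mind the look-alikes: they are no part of the job. What is shaped like the carrier but purple is not meant.

How it is judged (in metres and radians):
On the way, in this order (a step that is already met when the one before it is completed fails the run):
1. the carrier is on the rail, slid on from the open end (y of carrier_grip in the frame of stand between -0.005 and 0.005 m and z of carrier_grip in the frame of stand between 0.062 and 0.068 m and angle between the x axis of carrier_grip and the x axis of stand, either way round below 0.07 rad and x of carrier_grip in the frame of stand above -0.018 m), for 0.05 s.
2. the carrier is home against the stop, its clamp still slack (y of carrier_grip in the frame of stand between -0.005 and 0.005 m and z of carrier_grip in the frame of stand between 0.062 and 0.068 m and angle between the x axis of carrier_grip and the x axis of stand, either way round below 0.07 rad and x of carrier_grip in the frame of stop above -0.027 m and contact force between pad and stand below 2 N), for 0.2 s.
3. the clamp grips the rail with the carrier home (y of carrier_grip in the frame of stand between -0.005 and 0.005 m and z of carrier_grip in the frame of stand between 0.062 and 0.068 m and angle between the x axis of carrier_grip and the x axis of stand, either way round below 0.07 rad and x of carrier_grip in the frame of stop above -0.027 m and contact force between pad and stand above 12 N), for 0.2 s.
At the end, for the whole second after the job is handed in: The carrier sits on the rail, flat on the base plate (height within 3 mm, sideways within 5 mm, turned by less than 0.07 rad), its front face within 2 mm of the stop, at rest and released, and the clamp pad presses on the rail with more than 12 N (all of step 3 and linear speed of pad below 0.01 m/s); the robot touches nothing.
It fails at once if the clamp is overtightened (pad force over 80 N) (contact force between pad and stand above 80 N).
It fails at once if the carrier is rammed against the stop (over 30 N) (contact force between carrier and stop above 30 N).
It fails at once if the carrier is jammed on the stand (over 70 N before the clamp bites) (contact force between carrier and stand above 70 N and contact force between pad and stand below 2 N).
It fails at once if a bystander (jar, slide box or beaker) is moved by over 15 mm (distance of any of jar, slide_box, beaker from where it was at the start of the episode above 0.015 m).
It also fails if it takes over 72 s, if anything falls off the work surface, if the arm or the gripper's body presses on something with over 40 N, if the wrist force passes 120 N, or if a joint passes its speed limit or range.

### The arm

A 6-joint arm with a two-finger parallel gripper is mounted at the origin on the work surface. World frame = base frame: x ahead of the robot, y to its left, z up, the work surface at z = 0. Lengths are in m, angles in degrees, forces in N, time in s.
With the tool pointing down it reaches from about 0.3 to 0.75 m from the base axis. Payload 8.5 kg.
Tool frame: the origin (TCP) lies on the centre line of the jaws, within the pads' length; the fingertips stand 14 mm ahead of it and the grasp point (between the pads) lies 5 mm behind it (manip.tip_reach is the distance from the TCP to the fingertips, in m); z points along the fingers, y is the direction in which the jaws open and shut (so a half turn about z gives the same grasp; the last joint's range is limited). The gripper opens to 85 mm and grips with 20 to 120 N. Pads are 22 mm wide; open, the fingers measure 114 mm over their backs; the gripper's body (76 mm by 85 mm) begins 54 mm behind the grasp point. The pads swing forward as they close: fully open they stand 13 mm farther back than shut.
Start: joints at [-81.549, 21.807, 74.336, -0, 83.858, -12.336], TCP at [0.195, -0.514, 0.245] pointing down, gripper open.
Joint ranges: [-178.18, 178.18], [-50.72, 133.34], [12.68, 142.11], [-81.47, 261.47], [9.98, 163.14], [-165.26, 165.26]. Speed limits (degrees/s): [136.94, 136.94, 180, 180, 180, 180].

### API

Orientations are given as a 3x3 rotation matrix whose columns are the frame's x, y, z axes.
In Python, from workcell import manip gives the robot as it stands. Calls block until the motion is done:
- manip.movep(position, orientation): joint-space move of the TCP to a pose.
- manip.move_linear(position, attitude=None, max_speed=0.15): straight line of the TCP; attitude=None keeps the orientation; max_speed is the mean speed in m/s.
- manip.goto_joints(angles): joint-space move.
- manip.move_gripper(opening, force=None): finger opening in m; force is the grip in N (None keeps the last); returns when the fingers have stopped.
- manip.hold(seconds).
- manip.inverse_kinematics(position, orientation): joint angles nearest the present ones, or None.
- manip.read_camera(name): name is "side" or "top" or "wrist"; returns a dict with "color" (384x512x3 uint8, blue, green, red), "fx", "fy", "cx", "cy" (pixels), "k1" (the pictures are not rectified: a ray, as slopes to the right and down, at radius r is drawn at 1 + k1 r^2 times it, then the intrinsics apply), "R" (3x3) and "t" (3): a world point X has camera coordinates R X + t; the wrist camera has in their place "mount" (4x4, takes a point from camera to tool coordinates, whose origin is the TCP and whose axes are the flange's). Camera axes: x right, y down, z forward; pixel columns grow to the right and rows downward; lengths in m; the calibration is good to about 2 mm. A picture is of the moment at which its call begins: read the wrist's pose just before it. There is no depth.
A pose or a line that the arm cannot do raises manip.IKError and nothing moves.
- manip.sign_off(): hands the job in, once; it reports no verdict.
Readings, each from a call of its own:
- manip.get_time_s(): time.
- manip.get_joints(): joint angles.
- manip.get_qvel(): joint speeds.
- manip.get_joint_torque(): joint torques, N m.
- manip.get_eef_pos(): TCP position.
- manip.get_eef_rot(): TCP orientation.
- manip.get_force(): force on the tool from outside, world axes, zero at the start.
- manip.get_wrist_torque(): the same for the moment, N m.
- manip.get_grip_width(): finger opening in m.
Only numpy, scipy, OpenCV 4.12 (cv2) and the standard library are available. Lean on these libraries where they do the work, as an engineer would, in place of code of your own. Each camera call takes 0.05 s, during which the arm holds its last target.

## Working session

There is one attempt and no reset: what is moved stays moved. The work goes in short steps, each a Python script; the robot and the scene stay as the last script left them, time stands still between calls to the robot, and variables do not carry over. Pictures are saved under pics/ and viewed, and the job is handed in when it is done.

```bash
ls; mkdir -p pics
python3 - <<'E'
from workcell import manip
import cv2
for n in ("side","top","wrist"):
    c=manip.read_camera(n); cv2.imwrite(f"pics/a_{n}.png",c["color"])
    print(n,{k:(v if not hasattr(v,'round') else v.round(4).tolist()) for k,v in c.items() if k!="color"})
print(manip.get_time_s(),manip.get_eef_rot(),manip.get_force(),manip.get_grip_width(),manip.tip_reach)
E
```

```text
pics
side {'fx': 469.2882092219848, 'fy': 469.2882092219848, 'cx': 263.6714484926494, 'cy': 193.7538301336488, 'k1': 0.04808358074817168, 'R': [[-0.8983, -0.4392, 0.0062], [-0.3316, 0.6689, -0.6653], [0.2881, -0.5997, -0.7465]], 't': [0.4858, 0.2514, 1.0937]}
top {'fx': 378.04522843576, 'fy': 378.04522843576, 'cx': 259.11209325630364, 'cy': 189.78059859916632, 'k1': 0.008954305514757536, 'R': [[-0.0047, -0.9996, 0.028], [-0.9945, 0.0018, -0.1043], [0.1042, -0.0284, -0.9941]], 't': [-0.0387, 0.5685, 1.0951]}
wrist {'fx': 337.9798448266022, 'fy': 337.9798448266022, 'cx': 257.24289255789085, 'cy': 200.22683240549563, 'k1': -0.044527979279017235, 'mount': [[-0.0009, -0.9516, -0.3073, 0.0801], [1.0, -0.0009, -0.0002, 0.0005], [-0.0001, -0.3073, 0.9516, -0.1293], [0.0, 0.0, 0.0, 1.0]]}
0.15 [[ 9.34916239e-01  3.54868414e-01 -1.84904180e-04]
 [ 3.54868408e-01 -9.34915680e-01  1.04111597e-03]
 [ 1.96589357e-04 -1.03897288e-03 -9.99999441e-01]] [ 0.52991571 -0.42977044 -0.21961122] 0.08513645208936678 0.014
```

View pics/a_side.png

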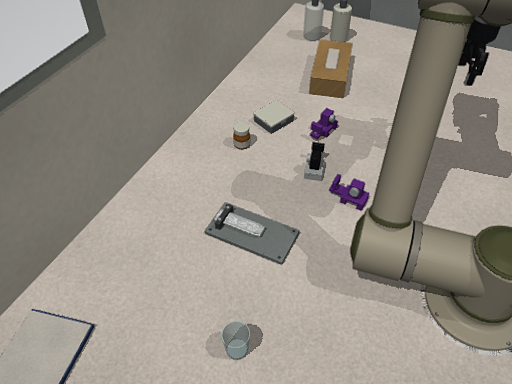

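View pics/a_top.png

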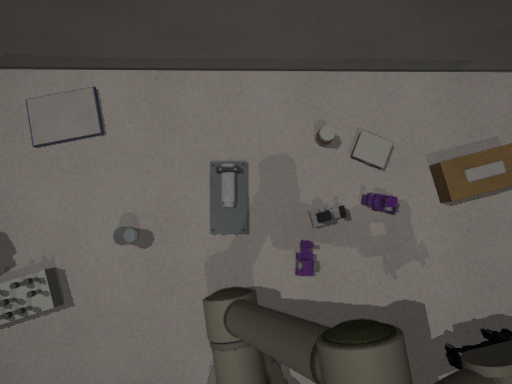

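View pics/a_wrist.png

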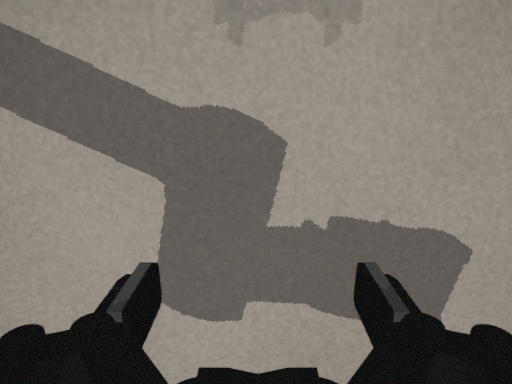

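The top view shows the stand near (229,198) with its stop at the upper end (world +x). The grey carrier is near (327,217) with its knob towards the right (-y). Two purple decoys sit next to it. I'll zoom in for measurements.

```bash
cat > h.py <<'E'
from workcell import manip
import numpy as np, cv2
def cam(n):
    if n=="wrist":
        p=np.array(manip.get_eef_pos());R=np.array(manip.get_eef_rot());c=manip.read_camera(n)
        M=np.array(c["mount"]); Rc=R@M[:3,:3]; o=R@M[:3,3]+p
        c["Rw"]=Rc; c["o"]=o
    else:
        c=manip.read_camera(n); c["Rw"]=np.array(c["R"]).T; c["o"]=-c["Rw"]@np.array(c["t"])
    return c
def ray(c,u,v):
    K=np.array([[c["fx"],0,c["cx"]],[0,c["fy"],c["cy"]],[0,0,1]])
    q=cv2.undistortPoints(np.array([[[u,v]]],float),K,np.array([c["k1"],0,0,0]))[0,0]
    d=c["Rw"]@np.array([q[0],q[1],1]); return c["o"],d/np.linalg.norm(d)
def onz(c,u,v,z):
    o,d=ray(c,u,v); return o+d*(z-o[2])/d[2]
def proj(c,X):
    K=np.array([[c["fx"],0,c["cx"]],[0,c["fy"],c["cy"]],[0,0,1]])
    x=c["Rw"].T@(np.array(X)-c["o"]); q=cv2.projectPoints(x.reshape(1,3),np.zeros(3),np.zeros(3),K,np.array([c["k1"],0,0,0]))[0]
    return q.ravel()
def down(yaw):  # tool z down, tool x at yaw (rad) in world
    c,s=np.cos(yaw),np.sin(yaw)
    return np.array([[c,s,0],[s,-c,0],[0,0,-1.]])
E
python3 - <<'E'
from h import *
c=cam("top")
for z,pts in ((0.015,[(229,161),(229,233),(210,198),(248,198)]),(0.07,[(323,216),(342,212)])):
    for p in pts: print(p,onz(c,*p,z).round(4))
im=c["color"]
cv2.imwrite("pics/b1.png",cv2.resize(im[150:250,195:355],None,fx=5,fy=5,interpolation=cv2.INTER_CUBIC))
E
```

```text
(229, 161) [0.658 0.05  0.015]
(229, 233) [0.4409 0.0492 0.015 ]
(210, 198) [0.5455 0.1065 0.015 ]
(248, 198) [ 0.5452 -0.0074  0.015 ]
(323, 216) [ 0.4884 -0.2221  0.07  ]
(342, 212) [ 0.4997 -0.2771  0.07  ]
```

View pics/b1.png

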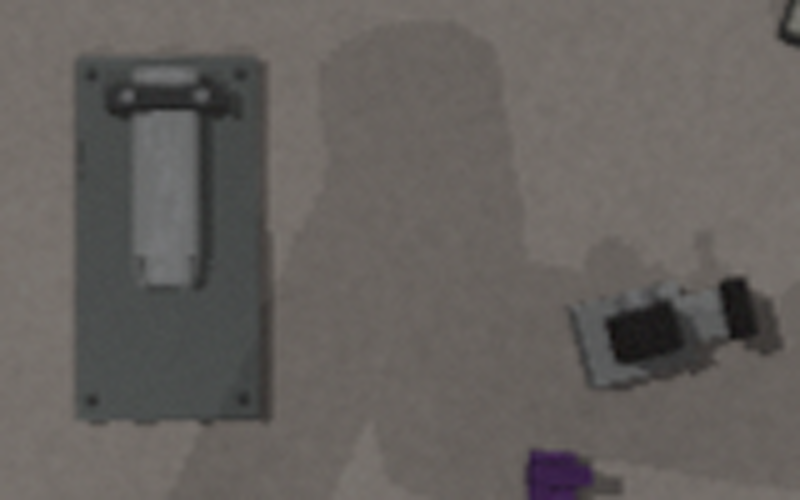

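The stand is about at (0.549, 0.050) with yaw near 0, and the carrier is at about (0.488, -0.222) with yaw near 11°. Next I'll take closer wrist-camera views of both.

Run:
```python
from h import *
for yaw in (0,-80,180,100):
    for p in ((0.488,-0.222,0.06),(0.6,0.05,0.06),(0.6,-0.01,0.06)):
        q=manip.inverse_kinematics(p,down(np.radians(yaw))); print(yaw,p,None if q is None else np.round(q,1))
manip.movep([0.488,-0.222,0.27],down(0))
c=cam("wrist"); cv2.imwrite("pics/c1.png",c["color"]); np.save("c1.npy",c,allow_pickle=True)
manip.movep([0.52,0.05,0.27],down(0))
c=cam("wrist"); cv2.imwrite("pics/c2.png",c["color"]); np.save("c2.npy",c,allow_pickle=True)
print(manip.get_time_s(), manip.get_force())
```

```text
0 (0.488, -0.222, 0.06) [-37.1  32.4  91.2  -0.   56.4  52.9]
0 (0.6, 0.05, 0.06) [-6.5 37.4 80.  -0.  62.6 83.5]
0 (0.6, -0.01, 0.06) [-12.2  37.3  80.3  -0.   62.4  77.8]
-80 (0.488, -0.222, 0.06) [-37.1  32.4  91.2  -0.   56.4 132.9]
-80 (0.6, 0.05, 0.06) [ -6.5  37.4  80.   -0.   62.6 163.5]
-80 (0.6, -0.01, 0.06) [-12.2  37.3  80.3  -0.   62.4 157.8]
180 (0.488, -0.222, 0.06) [ -37.1   32.4   91.2   -0.    56.4 -127.1]
180 (0.6, 0.05, 0.06) [ -6.5  37.4  80.   -0.   62.6 -96.5]
180 (0.6, -0.01, 0.06) [ -12.2   37.3   80.3   -0.    62.4 -102.2]
100 (0.488, -0.222, 0.06) [-37.1  32.4  91.2  -0.   56.4 -47.1]
100 (0.6, 0.05, 0.06) [ -6.5  37.4  80.   -0.   62.6 -16.5]
100 (0.6, -0.01, 0.06) [-12.2  37.3  80.3  -0.   62.4 -22.2]
2.9 [0.67355008 0.15092264 0.01725005]
```

View pics/c1.png

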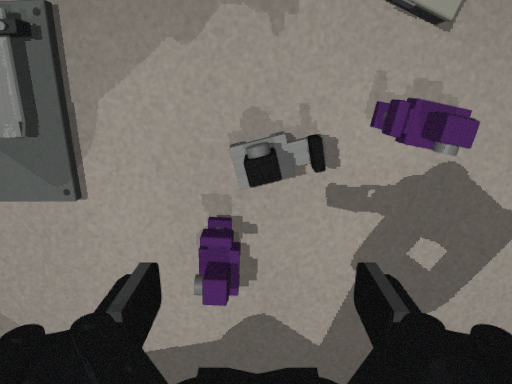

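View pics/c2.png

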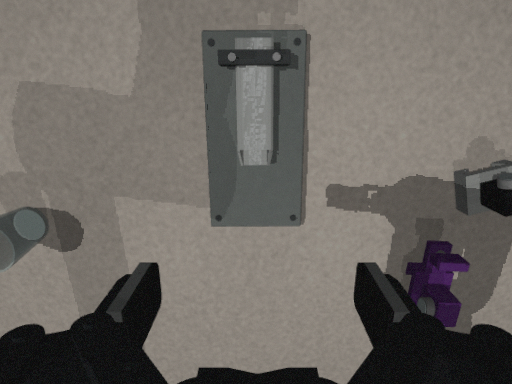

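Wrist view: the carrier's head is around (262,168) and its knob around (317,153), with the lens tube on the +x side. The stand is straight, with plate corners about (205,31) to (300,225), and the rail mouth is at about (256,165). I'll extract these more finely.

Run:
```python
from h import *
c=np.load("c1.npy",allow_pickle=True).item(); im=c["color"]
a=cv2.resize(im[115:205,215:345],None,fx=6,fy=6,interpolation=cv2.INTER_CUBIC); cv2.imwrite("pics/d1.png",a)
c2=np.load("c2.npy",allow_pickle=True).item(); im2=c2["color"]
a=cv2.resize(im2[20:235,195:315],None,fx=2.7,fy=2.7,interpolation=cv2.INTER_CUBIC); 
b=cv2.resize(im2[135:185,215:295],None,fx=5,fy=5,interpolation=cv2.INTER_CUBIC)
o=np.zeros((590,740,3),np.uint8); o[:a.shape[0],:a.shape[1]]=a; o[:b.shape[0],330:330+b.shape[1]]=b
e=cv2.resize(im2[25:75,215:295],None,fx=5,fy=5,interpolation=cv2.INTER_CUBIC); o[270:520,330:730]=e
cv2.imwrite("pics/d2.png",o)
g=im.max(2)
m=(g<38).astype(np.uint8); n,l,s,ce=cv2.connectedComponentsWithStats(m[100:220,200:350])
for i in range(1,n):
    if s[i,4]>100:
        pts=np.argwhere(l==i)[:,::-1]+[200,100]; print(s[i],cv2.minAreaRect(pts.astype(np.float32)))
```

```text
[108  35  17  37 472] ((316.03076171875, 152.74615478515625), (36.46621322631836, 13.767854690551758), 82.87498474121094)
[ 44  47  37  39 927] ((261.6764831542969, 166.7058868408203), (33.22737503051758, 32.98484420776367), 75.96376037597656)
```

View pics/d1.png

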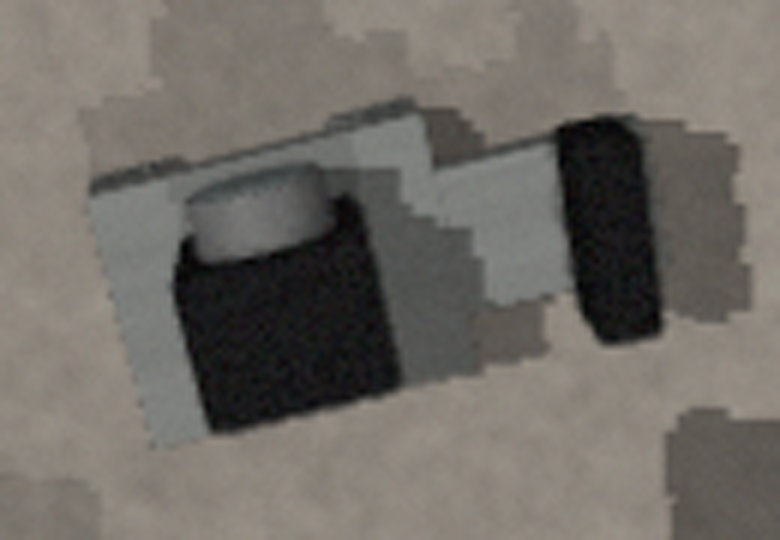

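View pics/d2.png

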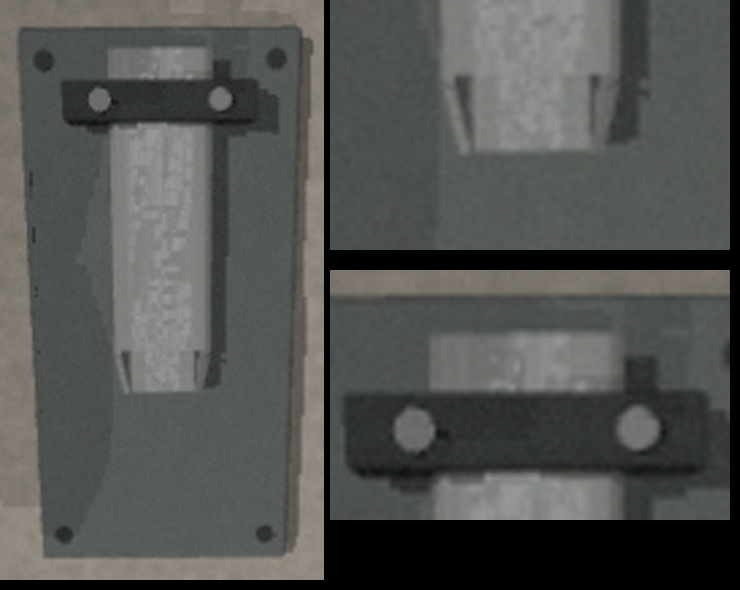

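Run:
```python
from h import *
c=np.load("c1.npy",allow_pickle=True).item(); c2=np.load("c2.npy",allow_pickle=True).item()
f=lambda x,y:(x/6+215-.4,y/6+115-.4)
L=onz(c,*f(213,432),.07);R=onz(c,*f(402,385),.07)
print("cam",c["o"].round(3),"head -x edge",L.round(4),R.round(4),np.linalg.norm(L-R))
d=(L-R)/np.linalg.norm(L-R); x=np.array([d[1],-d[0],0]); print("yaw",np.degrees(np.arctan2(x[1],x[0])),"centre",((L+R)/2+.014*x).round(4))
k=[onz(c,*f(*p),.06).round(4) for p in ((565,125),(630,120),(660,330),(605,343))]; print("knob",k)
b=[onz(c,*f(*p),.026).round(4) for p in ((90,190),(152,447),(425,112))]; print("block",b)
g=lambda x,y:(x/2.7+195-.3,y/2.7+20-.3)
P=[onz(c2,*g(*p),.015) for p in ((20,28),(300,28),(44,556),(285,556))]
print("plate",np.round(P,4),np.mean(P,0))
P=[onz(c2,*g(*p),.015) for p in ((43,60),(276,57),(63,534),(264,534))]; print("screws",np.round(P,4),np.mean(P,0))
for row in (135,200,250,300,345):
    l=onz(c2,*g({135:110}.get(row,110+(row-135)*4/210),row),.0295); r=onz(c2,*g(211-(row-135)*3/210,row),.0295); print("rail",row,l.round(4),r.round(4),((l+r)/2)[1])
h=lambda x,y:(x/5+215-.4,y/5+135-.4)
print("mouth",onz(c2,*h(468,153),.0295),onz(c2,*h(600,153),.0295),onz(c2,*(330/5*0+215+(537-330)/5,135+153/5),.0295))
hh=lambda x,y:(( x-330)/5+215-.4,(y-270)/5+25-.4)
for p in ((345,470),(707,470)): print("stop top front",onz(c2,*hh(*p),.039))
```

```text
cam [ 0.568 -0.223  0.399] head -x edge [ 0.476  -0.2155  0.07  ] [ 0.4841 -0.2471  0.07  ] 0.0326890058147952
yaw 14.347952582568045 centre [ 0.4936 -0.2278  0.07  ]
knob [array([ 0.526 , -0.2741,  0.06  ]), array([ 0.5268, -0.2849,  0.06  ]), array([ 0.4912, -0.2919,  0.06  ]), array([ 0.489 , -0.2826,  0.06  ])]
block [array([ 0.51  , -0.1922,  0.026 ]), array([ 0.4608, -0.2028,  0.026 ]), array([ 0.5242, -0.2536,  0.026 ])]
plate [[ 0.6622  0.1058  0.015 ]
 [ 0.662  -0.0019  0.015 ]
 [ 0.4437  0.1057  0.015 ]
 [ 0.4435 -0.0037  0.015 ]] [0.55284166 0.05145951 0.015     ]
screws [[0.6507 0.0974 0.015 ]
 [0.6515 0.007  0.015 ]
 [0.4544 0.0966 0.015 ]
 [0.4542 0.0061 0.015 ]] [0.55269449 0.05179707 0.015     ]
rail 135 [0.6221 0.0711 0.0295] [0.622  0.0326 0.0295] 0.051826372387065174
rail 200 [0.5983 0.0711 0.0295] [0.5982 0.0327 0.0295] 0.05187400562782828
rail 250 [0.5793 0.0711 0.0295] [0.5792 0.0328 0.0295] 0.051912791316948564
rail 300 [0.5598 0.0711 0.0295] [0.5597 0.0329 0.0295] 0.051953554231422866
rail 345 [0.5418 0.0711 0.0295] [0.5417 0.0329 0.0295] 0.05199202590453039
mouth [ 0.52186958 -0.00793183  0.0295    ] [ 0.52185803 -0.03746185  0.0295    ] [0.52150218 0.04977893 0.0295    ]
stop top front [0.62644878 0.08822117 0.039     ]
stop top front [0.6262839  0.01593392 0.039     ]
```

Stand centre is about (0.5527, 0.0518) with yaw near 0, mouth x about 0.5217 and stop face x about 0.626. Carrier grip is about (0.4932, -0.228) with yaw about 13°, and the block, head and knob agree to 1-2 mm. Now the grasp, with the jaws across the head's y.

Run:
```python
from h import *
y=np.radians(13.2)
manip.move_gripper(0.060,25)
manip.movep([.4932,-.228,.12],down(y))
print("f0",manip.get_force(),manip.get_wrist_torque())
manip.move_linear([.4932,-.228,.046],max_speed=.06)
print("f1",np.round(manip.get_force(),2),manip.get_grip_width())
c=cam("wrist"); cv2.imwrite("pics/e1.png",c["color"])
manip.move_gripper(0.0,25)
print("closed",np.round(manip.get_force(),2),manip.get_grip_width(),manip.get_time_s())
manip.move_linear([.4932,-.228,.12],max_speed=.08)
print("lifted",np.round(manip.get_force(),2),np.round(manip.get_wrist_torque(),3),manip.get_grip_width())
c=cam("wrist"); cv2.imwrite("pics/e2.png",c["color"])
```

```text
f0 [ 0.2777108  -0.65341562  0.37750799] [-0.02878356 -0.00759373 -0.02846271]
f1 [ 0.38  0.74 -0.8 ] 0.06014125529509777
closed [-0.55  0.84  1.88] 0.033822061018614784 6.2583
lifted [ 0.02 -0.11 -4.24] [0.064 0.015 0.019] 0.03375389061515097
```

View pics/e2.png

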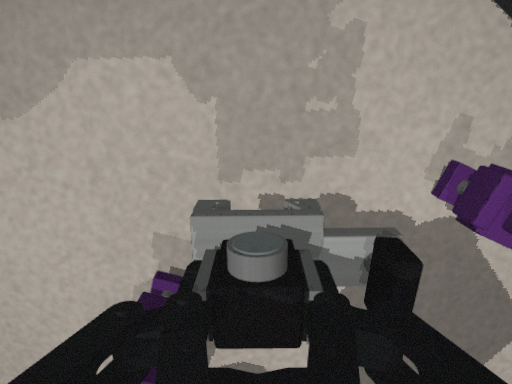

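Carrier is held squarely (width 34 mm, about 4.3 N weight) with the front edge level at row ~212. Next, over the landing, then set it down by feel.

Run:
```python
from h import *
manip.movep([.483,.0518,.125],down(0))
manip.move_linear([.483,.0518,.066],max_speed=.08); manip.hold(.2)
F0=np.array(manip.get_force());print(F0.round(2))
c=cam("wrist"); cv2.imwrite("pics/f1.png",c["color"]); np.save("f1.npy",c,allow_pickle=True)
z=.0635
while z>.058:
    manip.move_linear([.483,.0518,z],max_speed=.02); manip.hold(.1)
    F=np.array(manip.get_force()); print(round(z,4),F.round(2),np.round(manip.get_eef_pos(),4))
    if F[2]-F0[2]>2.5: break
    z-=.0005
print(np.round(manip.get_wrist_torque(),3),manip.get_time_s())
c=cam("top"); cv2.imwrite("pics/f2.png",cv2.resize(c["color"][150:250,165:325],None,fx=5,fy=5,interpolation=cv2.INTER_CUBIC))
```

```text
[ 0.76  0.21 -4.64]
0.0635 [ 0.64 -0.23 -3.7 ] [0.483  0.0518 0.0635]
0.063 [ 0.23 -0.11 -4.04] [0.483  0.0518 0.063 ]
0.0625 [ 0.2  -0.58 -4.57] [0.483  0.0518 0.0625]
0.062 [ 0.06 -0.04 -4.59] [0.483  0.0518 0.062 ]
0.0615 [ 0.01 -0.39 -3.96] [0.483  0.0518 0.0615]
0.061 [-0.37  0.92  1.67] [0.4832 0.0518 0.0613]
[-0.06   0.127  0.001] 11.725
```

View pics/f1.png

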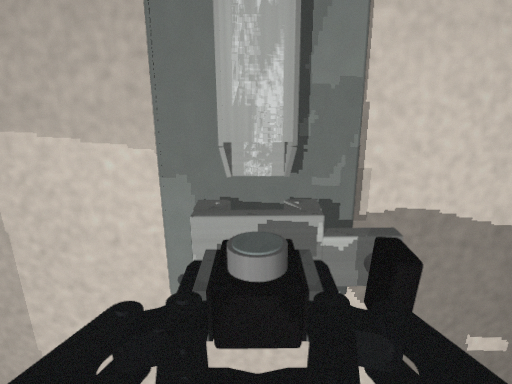

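The picture shows the block centred at u≈257 and the rail at u≈258, so they're within about 0.5 mm. The front edge is parallel to the rail mouth. Now sliding on with force monitoring.

```bash
cat > slide.py <<'E'
from h import *
import sys
def slide(x,xend,y,z,step,speed,fmax):
    n=0
    while x<xend:
        x=min(x+step,xend); manip.move_linear([x,y,z],max_speed=speed)
        F=np.array(manip.get_force()); T=np.array(manip.get_wrist_torque())
        print(round(x,4),round(y,4),F.round(1),T.round(2),np.round(manip.get_eef_pos(),4)) if n%3==0 or abs(F).max()>6 else 0
        n+=1
        if abs(F[1])>2.5: y+=np.sign(F[1])*.0002
        if F[2]>3: z+=.0002
        if F[0]<-fmax or abs(F[1])>15: print("STOP"); break
    print(x,y,z,F.round(2),T.round(3),manip.get_time_s(),manip.get_grip_width()); return x,y,z
E
python3 - <<'E'
from slide import *
manip.move_linear([.483,.0518,.0614],max_speed=.02)
slide(.483,.530,.0518,.0614,.002,.025,10)
E
```

```text
0.485 0.0518 [ 0.1 -0.  -3.3] [ 0.04 -0.08  0.01] [0.4852 0.0517 0.0613]
0.491 0.0518 [ 0.1  0.4 -4.3] [0.05 0.04 0.08] [0.4911 0.0518 0.0614]
0.497 0.0518 [-0.2  0.7 -4.5] [ 0.05 -0.03 -0.03] [0.4971 0.0518 0.0614]
0.503 0.0518 [ 0.1  0.3 -4.1] [0.03 0.01 0.  ] [0.5031 0.0518 0.0614]
0.509 0.0518 [-0.8  0.2 -5.1] [ 0.1  -0.    0.02] [0.5091 0.0518 0.0614]
0.515 0.0518 [-1.1  0.5 -4.9] [ 0.07  0.01 -0.01] [0.5151 0.0518 0.0614]
0.521 0.0518 [ 0.3 -0.3 -3.3] [ 0.04 -0.02  0.02] [0.5211 0.0518 0.0614]
0.527 0.0518 [-0.7 -0.3 -3.8] [ 0.11 -0.04  0.01] [0.5271 0.0518 0.0614]
0.53 0.0518 0.0614 [ 0.06 -1.05 -4.06] [ 0.099 -0.064 -0.03 ] 18.025 0.033688420069182316
```

Run:
```python
from slide import *
x,y,z=slide(.530,.590,.0518,.0614,.005,.04,8)
slide(x,.608,y,z,.001,.015,6)
```

```text
0.535 0.0518 [ 0.   0.2 -3.8] [ 0.09 -0.06 -0.04] [0.5353 0.0518 0.0614]
0.55 0.0518 [-0.  -0.2 -4.7] [-0.02 -0.    0.02] [0.5502 0.0518 0.0613]
0.565 0.0518 [-0.7  0.  -5. ] [ 0.11 -0.06 -0.01] [0.5652 0.0518 0.0613]
0.58 0.0518 [ 0.9 -1.2 -3.7] [ 0.05 -0.05  0.04] [0.5802 0.0518 0.0613]
0.59 0.0518 0.0614 [ 0.34 -0.75 -3.52] [-0.013 -0.105 -0.024] 21.325 0.03368060141780791
0.591 0.0518 [ 0.3  0.4 -3.6] [ 0.03 -0.02 -0.02] [0.591  0.0518 0.0613]
0.594 0.0518 [ 0.2  0.5 -4.1] [ 0.03 -0.05 -0.03] [0.594  0.0518 0.0614]
0.597 0.0518 [-0.2  0.3 -3.9] [ 0.07 -0.07  0.02] [0.5971 0.0518 0.0614]
0.6 0.0518 [ 0.   0.4 -4.2] [ 0.   -0.06  0.05] [0.6001 0.0518 0.0614]
0.603 0.0518 [-3.4  0.9 -1.5] [-0.07  0.68 -0.13] [0.6025 0.0518 0.0614]
0.604 0.0518 [-10.   -0.1   0.5] [-0.09  1.34 -0.12] [0.6027 0.0519 0.0613]
STOP
0.604 0.0518 0.0614 [-10.01  -0.09   0.47] [-0.095  1.339 -0.122] 24.825 0.033717404431108634
```

Contact with the stop felt at about x = 0.6025, with a gentle 10 N. I'll ease off, let go, and look at the seat and the knob.

Run:
```python
from h import *
manip.move_linear([.6029,.0518,.0613],max_speed=.02); manip.hold(.4)
print(np.round(manip.get_force(),2),np.round(manip.get_eef_pos(),4))
manip.move_gripper(0.058); print(np.round(manip.get_force(),2),np.round(manip.get_wrist_torque(),2))
manip.move_linear([.6029,.0518,.14],max_speed=.12)
manip.movep([.603,-.006,.2],down(np.pi))
c=cam("wrist"); cv2.imwrite("pics/g1.png",c["color"]); np.save("g1.npy",c,allow_pickle=True)
c=cam("top"); cv2.imwrite("pics/g2.png",cv2.resize(c["color"][150:250,165:325],None,fx=5,fy=5,interpolation=cv2.INTER_CUBIC))
print(manip.get_time_s(),np.round(manip.get_joints(),1),np.round(manip.get_force(),2),np.round(manip.get_wrist_torque(),3))
```

```text
[-5.04  1.67 -0.13] [0.6026 0.0519 0.0613]
[-0.78 -0.17 -0.25] [ 0.04  0.02 -0.06]
29.4667 [ -11.8   29.1   69.9    0.    81.1 -101.8] [-0.02 -0.2   0.5 ] [ 0.042 -0.035 -0.001]
```

View pics/g1.png

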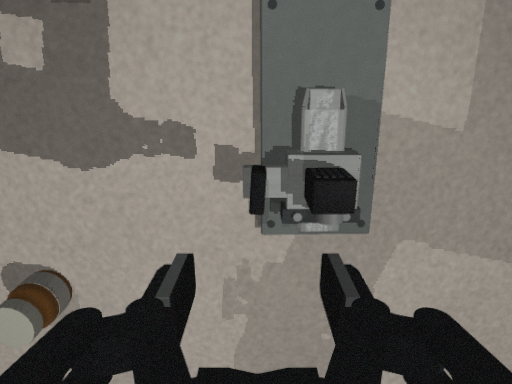

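View pics/g2.png

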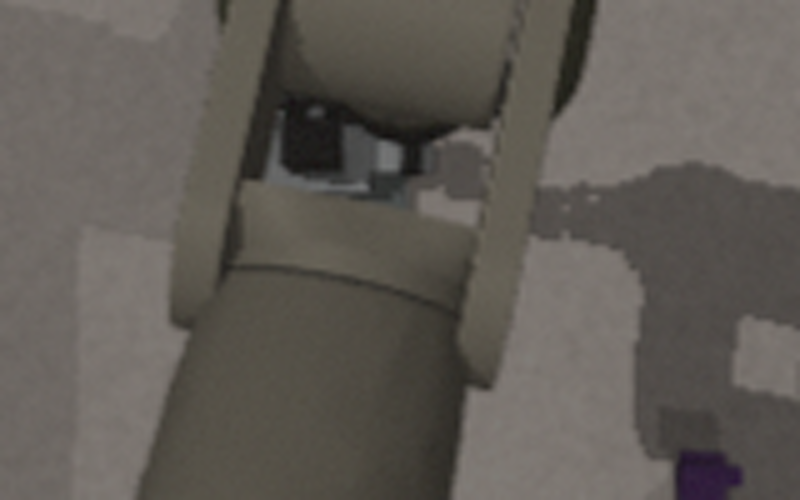

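The view shows the carrier against the stop, with the head at about (330,191) and the knob bar at about (257,190), roughly parallel to the rail. Measuring the knob.

Run:
```python
from h import *
c=np.load("g1.npy",allow_pickle=True).item(); im=c["color"]
cv2.imwrite("pics/g3.png",cv2.resize(im[140:240,235:375],None,fx=5.5,fy=5.5,interpolation=cv2.INTER_CUBIC))
m=(im.max(2)<38).astype(np.uint8); n,l,s,ce=cv2.connectedComponentsWithStats(m[150:220,235:370])
for i in range(1,n):
    if s[i,4]>100:
        pts=(np.argwhere(l==i)[:,::-1]+[235,150]).astype(np.float32); r=cv2.minAreaRect(pts); print(r, [onz(c,*p,.075 if s[i,0]<30 else .085).round(4).tolist() for p in cv2.boxPoints(r)])
```

```text
((257.21722412109375, 189.30690002441406), (14.21073055267334, 48.856719970703125), 3.3664605617523193) [[0.6186, -0.0129, 0.075], [0.579, -0.0104, 0.075], [0.5796, 0.0005, 0.075], [0.6193, -0.0016, 0.075]]
((330.5, 190.5), (45.0, 51.0), 90.0) [[0.5796, 0.0292, 0.085], [0.5795, 0.067, 0.085], [0.6149, 0.0701, 0.085], [0.6148, 0.0307, 0.085]]
```

View pics/g3.png

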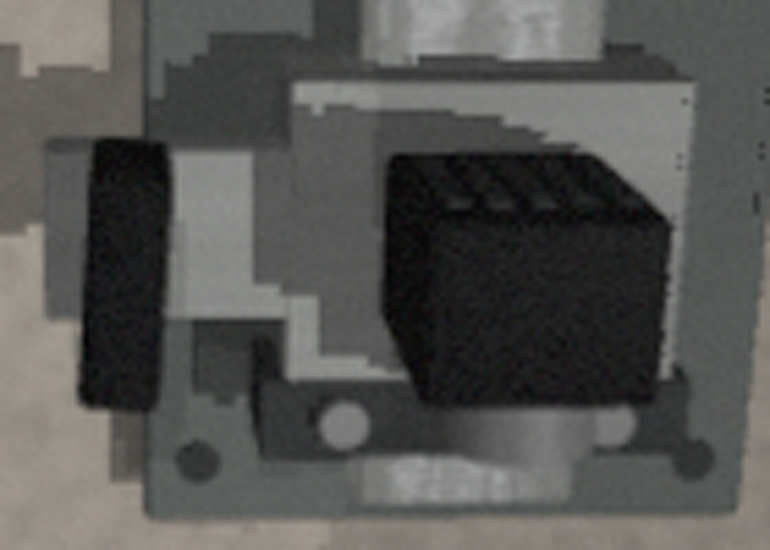

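Knob centre is about (0.601, -0.006) with yaw about -3.4°, as expected from the carrier position. Gripping the knob now.

Run:
```python
from h import *
R=down(np.radians(176.6))
manip.move_gripper(0.038,30)
manip.movep([.601,-.0062,.12],R); manip.hold(.2)
def tq(n=6):
    a=[]
    for _ in range(n): a.append(np.r_[manip.get_force(),manip.get_wrist_torque()]); manip.hold(.02)
    return np.mean(a,0),np.std(a,0)
b,s=tq(8); np.save("bias.npy",b); print("bias",b.round(3),s.round(3))
manip.move_linear([.601,-.0062,.062],max_speed=.08)
print(np.round(manip.get_force(),2))
manip.move_gripper(0,30)
print(manip.get_grip_width()); b,s=tq(); print(b.round(3),s.round(3),manip.get_time_s())
print(np.round(manip.get_eef_pos(),4),np.round(manip.get_joints(),2))
c=cam("wrist"); cv2.imwrite("pics/i1.png",c["color"])
```

```text
bias [-0.096 -0.108  0.174 -0.009  0.014 -0.014] [0.37  0.497 0.318 0.03  0.024 0.045]
[-0.16  0.22  0.31]
0.011651018971531929
[-0.444  0.278  3.928  0.062  0.082 -0.014] [0.329 0.44  0.513 0.034 0.018 0.022] 31.8667
[ 0.6012 -0.0062  0.0625] [-11.87  37.18  80.03   0.    62.73 -98.46]
```

View pics/i1.png

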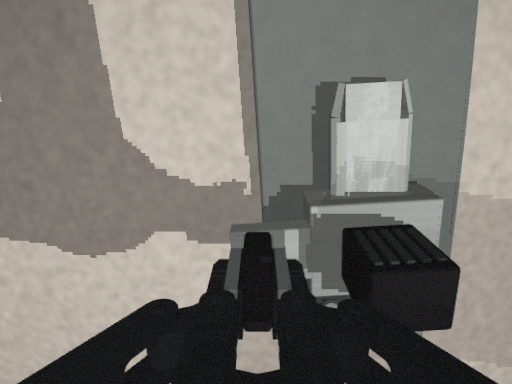

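The knob is held between the pads (width 11.7 mm). Now I'll turn it clockwise in 0.03 rad steps with averaged torque readings.

```bash
cat > turn.py <<'E'
from h import *
def tq(n=8):
    a=[]
    for _ in range(n): a.append(np.r_[manip.get_force(),manip.get_wrist_torque()]); manip.hold(.015)
    return np.mean(a,0)-np.load("bias.npy")
E
python3 - <<'E'
from turn import *
manip.move_linear([.601,-.0062,.0625],max_speed=.02)
q=np.array(manip.get_joints()); v=[]; 
for i in range(1,50):
    q[5]+=np.degrees(.03); manip.goto_joints(q); manip.hold(.08)
    t=tq(); v.append(t[5]); base=np.median(v[2:6]) if i>=6 else None
    act=manip.get_joints()[5]
    print(i,round(act,2),t.round(2),round(v[-1],3),round(manip.get_time_s(),2))
    if base is not None:
        base=np.median(v[2:max(6,i-5)])
        if v[-1]-base>.075 and v[-2]-base>.045: print("base",base); break
    if abs(t[:3]).max()>12 or t[5]>.3 or manip.get_time_s()>58: print("check"); break
np.save("v.npy",v); np.save("q.npy",q)
t=tq(20); print(t.round(3), manip.get_time_s())
E
```

```text
1 -96.76 [-0.37 -0.05  2.6   0.07  0.06  0.01] 0.006 32.63
2 -95.05 [-0.39  0.29  2.66  0.01  0.08  0.03] 0.027 33.1
3 -93.33 [-0.44  0.    2.83 -0.02  0.08  0.03] 0.031 33.57
4 -91.61 [-0.5  -0.28  2.73 -0.03  0.07  0.02] 0.023 34.03
5 -89.89 [-0.5  -0.25  2.75 -0.05  0.07  0.03] 0.031 34.5
6 -88.17 [-0.42 -0.49  2.94 -0.04  0.05  0.01] 0.009 34.97
7 -86.45 [-0.72 -0.78  2.92 -0.14  0.05  0.03] 0.033 35.43
8 -84.73 [-1.   -1.99  3.31 -0.36  0.11  0.04] 0.037 35.9
9 -83.01 [-0.68 -3.89  3.86 -0.64  0.16  0.05] 0.054 36.37
10 -81.32 [-0.79 -4.67  4.07 -0.86  0.16  0.02] 0.017 36.83
11 -79.6 [-1.08 -4.99  3.85 -0.94  0.2   0.02] 0.017 37.3
12 -77.88 [-1.23 -5.58  3.81 -1.04  0.19  0.02] 0.02 37.77
13 -76.17 [-1.39 -6.63  3.74 -1.12  0.23  0.04] 0.04 38.23
14 -74.45 [-1.34 -7.12  3.7  -1.25  0.25  0.03] 0.026 38.7
15 -72.73 [-1.38 -7.69  3.64 -1.31  0.27  0.05] 0.047 39.17
16 -71.01 [-1.63 -8.15  3.91 -1.43  0.28  0.05] 0.053 39.63
17 -69.29 [-1.71 -8.43  4.   -1.48  0.29  0.04] 0.036 40.1
18 -67.57 [-1.54 -8.93  3.59 -1.54  0.29  0.09] 0.092 40.57
19 -65.85 [-1.47 -9.03  3.6  -1.57  0.27  0.05] 0.052 41.03
20 -64.14 [-1.32 -9.21  3.7  -1.59  0.27  0.07] 0.074 41.5
21 -62.42 [-1.36 -9.4   3.81 -1.61  0.27  0.07] 0.071 41.97
22 -60.7 [-1.51 -9.66  3.74 -1.62  0.26  0.08] 0.081 42.43
23 -58.98 [-1.59 -9.67  3.69 -1.62  0.29  0.1 ] 0.103 42.9
24 -57.27 [-1.25 -9.79  3.91 -1.64  0.3   0.14] 0.137 43.37
base 0.03327068313924947
[-1.437 -9.631  3.777 -1.65   0.3    0.123] 43.7
```

Torque is up about 0.09 over slack, but a side force of about -10 N has built up as the pad shifts the carrier through its play. I'll relieve that by yielding in -y and re-read before trusting the torque.

Run:
```python
from turn import *
p=np.array(manip.get_eef_pos());R=np.array(manip.get_eef_rot()); print(p.round(4))
y=-.0062
for i in range(5):
    y-=.0005; manip.move_linear([.601,y,.0625],max_speed=.02); manip.hold(.1); t=tq(6)
    print(round(y,4),np.round(manip.get_eef_pos(),4),t.round(2))
    if abs(t[1])<1.5: break
t=tq(20);print(t.round(3),manip.get_time_s(),np.round(manip.get_joints(),2))
```

```text
[ 0.6011 -0.0075  0.0626]
-0.0067 [ 0.6011 -0.0075  0.0626] [-0.94 -7.45  3.65 -1.31  0.22  0.13]
-0.0072 [ 0.6011 -0.0076  0.0626] [-0.93 -5.12  3.66 -0.99  0.18  0.14]
-0.0077 [ 0.6011 -0.0076  0.0626] [ 0.26 -2.7   4.85 -0.53  0.05  0.17]
-0.0082 [ 0.6011 -0.0077  0.0626] [ 0.27 -0.25  4.9  -0.04 -0.02  0.16]
[ 0.314  0.042  4.918 -0.047 -0.012  0.179] 45.8333 [-1.202e+01  3.717e+01  8.004e+01  6.000e-02  6.277e+01 -5.740e+01]
```

With the side force gone, the knob position barely moved (0.2 mm), so the carrier is clamped. Torque is 0.15 N·m above slack, which is at the top of the snug band. Releasing now.

Run:
```python
from h import *
manip.move_gripper(0.035); manip.hold(.1); print(np.round(manip.get_force(),2))
p=manip.get_eef_pos()
manip.move_linear([p[0],p[1],.13],max_speed=.1)
manip.movep([.603,-.006,.2],down(np.pi)); 
c=cam("wrist"); cv2.imwrite("pics/j1.png",c["color"]); im=c["color"]
cv2.imwrite("pics/j2.png",cv2.resize(im[140:240,235:375],None,fx=5.5,fy=5.5,interpolation=cv2.INTER_CUBIC))
c=cam("side"); cv2.imwrite("pics/j3.png",c["color"])
print(manip.get_time_s(),np.round(manip.get_force(),2),np.round(manip.get_wrist_torque(),3),manip.get_grip_width())
```

```text
[-0.35 -0.16  0.24]
47.975 [ 0.4  -0.06  0.82] [0.032 0.018 0.017] 0.03494569390877057
```

View pics/j2.png

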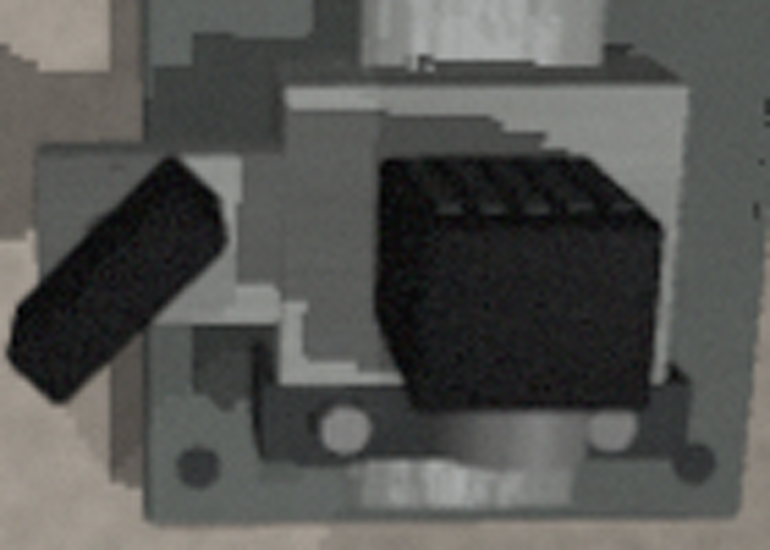

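View pics/j3.png

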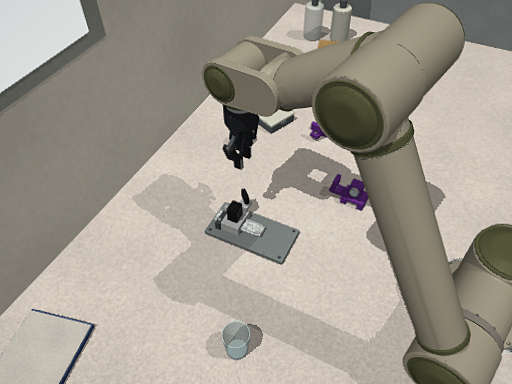

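The picture shows the knob turned about 45°, the block's front edge still against the stop (crop row ~383 in front of the stop at ~385), the carrier straight, and the gripper clear. Handing in.

Run:
```python
from workcell import manip
manip.sign_off(); print(manip.get_time_s())
```

```text
the job is handed in; nothing more can be done
the job is handed in; nothing more can be done
```

The lamp carrier is on the rail, home against the end stop and clamped. I handed the job in at about 48 s of the 72 s limit; no verdict was reported.

- **Sliding on:** I set the carrier down on the landing by feel and slid it on. Side force stayed around 1 N, with no sign of jamming. It met the stop at TCP x of about 0.6025 with a peak of about 10 N. I eased to 5 N and let go.
- **Clamping:** I turned the knob 24 steps of 0.03 rad, about 0.72 rad (41°). During turning, a side force of about 10 N built up as the pad pushed the carrier through its play. I moved the tool in -y until that force was gone; the knob moved only 0.2 mm, so the carrier was already clamped.
- **Torque check:** Before I relieved the side force the knob read about 0.09 N·m above slack, and afterwards about 0.145. Both are in the snug band, but the second is at its top edge. It suggests a pad force of roughly 36 N. My slack baseline was about 0.03 N·m, the low end of what you gave.
- **Final look:** The carrier was straight and its front face was still at the stop. The gripper was clear, with near-zero force. I did not measure the jar, slide box or beaker again; the arm did not work near them, and the beaker appears unmoved in the side view.

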